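Reset a control box under a plunger stand

ROBOT

A 6-joint arm with a two-finger parallel gripper is mounted at the origin on a cart in front of the work surface, level with it; the furniture and walls round the work are solid. World frame = base frame: x ahead of the robot, y to its left, z up, the work surface at z = 0. Lengths are in m, angles in rad, forces in N, time in s.
With the tool pointing down it reaches from about 0.3 to 0.775 m from the base axis. Payload 14.6 kg.
Tool frame: the origin (TCP) lies at the very end of the fingers, on their centre line; the grasp point (between the pads) lies 19 mm behind it; x points along the fingers, y is the direction in which the jaws open and shut, and the axes are right-handed (so a half turn about x gives the same grasp; the last joint's range is limited). The gripper opens to 94 mm and grips with 3 to 60 N. Pads are 16 mm wide; open, the fingers measure 119 mm over their backs; the gripper's body (75 mm by 177 mm) begins 78 mm behind the grasp point.
Start: joints at [-1.395, 0.3, 1.521, -0, 1.321, -0.067], TCP at [0.132, -0.534, 0.168] pointing down, gripper open.
Joint ranges: [-3.03, 3.03], [-0.79, 2.21], [0.23, 2.52], [-1.04, 4.18], [0, 3.07], [-2.55, 2.55]. Speed limits (rad/s): [2.22, 2.22, 2.57, 3.14, 3.14, 3.14].

INTERFACE

Orientations are given as [roll, pitch, yaw] about the fixed x, y, z axes, in that order (R = Rz(yaw) Ry(pitch) Rx(roll)).
In Python, from station import ctrl, viewer, hand_in gives the robot as it stands. The module is installed in compiled form; this text tells all that it offers.
- The arm moves only by the tool play_rows, never from a script. Its argument "deltas" is a list that holds one entry, the list of rows, each a list of 7 numbers: the shift along the tool's x, y, z in mm, then the turn, a rotation vector about the tool's x, y, z in rad, then the finger opening in mm, from 0 to 94. In form: [[[dx, dy, dz, ax, ay, az, gripper], ...]]. A call has 1 to 10 rows; each row shifts and turns the commanded pose from where the row before left it, along the tool's axes as they then stand; what a row does not reach is not made up. A row lasts 1/10 s, in which the tool goes at most 50 mm and 8.59 degrees, less where a joint would pass 70% of its speed; a pose out of reach is approached as far as the arm can. A call with a gripper value outside its range is refused whole. The fingers move at their own pace and stop on an object; "grip_force" is the grip in N (left out, the last holds). Time passes only in rows, so rows that do not move let the fingers close. It gives the time, the measured TCP pose, the force and the opening at its end, in the units of the state.
- ctrl.get_obs(): the state, without advancing time (a new reading comes with each control period).
- viewer.camera(name): name is "scene" or "top" or "wrist"; returns a dict with "img" (400x640x3 uint8, red, green, blue), "fx", "fy", "cx", "cy" (pixels), "rvec" (rotation vector, rad) and "tvec" (3), from world to camera coordinates, as OpenCV has them. Camera axes: x right, y down, z forward; pixel columns grow to the right and rows downward; lengths in m; the calibration is good to about 2 mm. A picture is of the moment at which its call begins. There is no depth.
- hand_in(): hands the job in, once; it reports no verdict.
The state is a dict: "time_s": time; "qpos": joint angles; "joint_vel": joint speeds; "tau": joint torques, N m; "ee_pos": TCP position; "eef_rot": TCP orientation; "force": force on the tool from outside, world axes, zero at the start; "moment": the same for the moment, N m; "grip_width": finger opening in m.
Only numpy, scipy, OpenCV 4.12 (cv2) and the standard library are available. Lean on these libraries where they do the work, as an engineer would, in place of code of your own. Each camera call takes 0.05 s, during which the arm holds its last target.

TASK

The small grey control box on the bench has a round hole in its lid with a reset button sunk inside. Slide the box along the worktop, without lifting it, until that hole is right under the stylus tip of the plunger stand, let go of the box, then push the plunger's knob down so that the stylus goes through the hole and presses the reset button all the way. Finish while still holding the plunger, and so the button, down; leave the other things on the bench where they are.

Things in the scene. Friction and masses are not known exactly. Their poses are not given: they have to be found in the camera images.
- box_center (a point): centre (half-way up) of the control box: plain grey plastic, 50 mm wide (its x), 140 long (its y), 48 tall, loose on the worktop, 0.25 to 0.5 kg. z up. The reset hole is near its -y end, the vent slots near its +y end. Gripped across its width near the +y end (35 mm from the centre), the hand stays clear of the stand
- reset_hole (a point): centre of the reset hole at the top face of the lid (48 mm above the worktop): a plain round hole 10 mm wide in the 3 mm lid, on the box's centre line, 45 mm from the box centre towards -y. The button's flat 15 mm top lies 12 mm below the lid's top face
- reset_button (a joint): how far the reset button is pressed, in m: 0 up, 0.004 all the way down; a spring of about 1.6 N (up) to 3.2 N (down) pushes it back up
- stand: plunger stand, fixed: steel column on a dark base plate, with an arm carrying the plunger in a bush. Origin on the worktop right under the stylus tip; z up; +x from the tip to the column. Base plate (84 mm wide, 75 deep) starts 57 mm behind the tip; column 85 mm behind it, 140 tall; underside of the arm 100 mm, of the 27 mm bush 94 mm above the worktop; in front of the base all is free below them
- stylus_tip (a point): round tip of the stylus, a vertical steel pin 4.4 mm thick, 28 mm long below a 12 mm rod; the tip is 62 mm above the worktop when the plunger is up, 14 mm above the lid of a box below it
- knob_top (a point): centre of the flat top of the plunger's black mushroom knob (36 mm wide, flat part 26 mm wide), 178 mm above the worktop when up, on the same vertical axis as the stylus
- plunger (a joint): how far the plunger is pushed down, in m: 0 up, stop at 0.036; a spring pushes it up with about 1.6 N (up) to 4.5 N. In the hole the stylus meets the button at about 0.026, and the button is all the way down at about 0.030 (then about 7 N on the knob; beyond that it is rigid)
There are look-alikes about, which are no part of the job. What is shaped like the part that bears box_center but orange is not meant.

How it is judged:
By the outcome, as a careful person would: the job done as asked, in the order asked, and still so for the second after the job is handed in, while the arm keeps its last pose, push and grip.
It also fails if it takes over 64 s, if anything falls off the work surface, if the arm or the gripper's body presses on something with over 40 N, if the wrist force passes 120 N, or if a joint passes its speed limit or range.

## Working session

There is one attempt and no reset: what is moved stays moved. The work goes in short steps, Python scripts to look and compute and a tool call to move; the robot and the scene stay as the last step left them, time stands still between calls to the robot, and variables do not carry over. Pictures are saved under pics/ and viewed, and the job is handed in when it is done.

Besides the shell and the picture viewer there is one more tool, called as name(argument=value, ...) on one line, values as JSON. play_rows: Moves the arm, as the interface text tells. Its arguments: {"type":"object","properties":{"deltas":{"type":"array","items":{"type":"array","items":{"type":"array","items":{"type":"number"}}}},"grip_force":{"type":"number"}},"required":["deltas"]}

```bash
mkdir -p pics; cat > h.py <<'E'
import numpy as np, cv2
from station import ctrl, viewer, hand_in
def cam(n,f=None):
    c=viewer.camera(n); c['K']=np.array([[c['fx'],0,c['cx']],[0,c['fy'],c['cy']],[0,0,1]]);c['R']=cv2.Rodrigues(np.array(c['rvec'],float))[0];c['t']=np.array(c['tvec'],float)
    if f: cv2.imwrite('pics/'+f,cv2.cvtColor(c['img'],cv2.COLOR_RGB2BGR))
    return c
def ray(c,u,v):
    d=c['R'].T@np.linalg.inv(c['K'])@np.array([u,v,1.]); o=-c['R'].T@c['t']; return o,d/np.linalg.norm(d)
def plane(c,u,v,z):
    o,d=ray(c,u,v); return o+d*(z-o[2])/d[2]
def tri(l):
    A=np.zeros((3,3));b=np.zeros(3)
    for c,u,v in l:
        o,d=ray(c,u,v);P=np.eye(3)-np.outer(d,d);A+=P;b+=P@o
    x=np.linalg.solve(A,b)
    return x,[np.linalg.norm((np.eye(3)-np.outer(d,d))@(x-o)) for o,d in [ray(*q) for q in l]]
def proj(c,p):
    q=c['K']@(c['R']@np.array(p)+c['t']); return q[:2]/q[2]
E
python3 - <<'E'
from h import *
for n in ['scene','top','wrist']:
    c=cam(n,n+'0.png'); print(n,(-c['R'].T@c['t']).round(3))
o=ctrl.get_obs(); print(o)
E
```

```text
scene [-0.081  0.662  0.889]
top [ 0.339 -0.348  1.453]
wrist [ 0.197 -0.517  0.386]
{'time_s': 0.15, 'qpos': array([-1.39460484e+00,  3.00324768e-01,  1.52139029e+00, -1.37321305e-05,
        1.32072106e+00, -6.66104292e-02]), 'joint_vel': array([ 0.00099368, -0.00028271, -0.00199445, -0.00020036,  0.00033086,
       -0.0015713 ]), 'tau': array([ 1.85016412e-03, -5.31959367e+01, -3.52819061e+01,  7.09057599e-02,
        2.36469012e-02, -6.74259036e-05]), 'ee_pos': array([ 0.13218204, -0.53365502,  0.16714733]), 'eef_rot': array([-1.62163731,  1.56995275,  1.76276066]), 'force': array([ 0.27244964, -0.07844715,  0.26718822]), 'moment': array([-0.03326499,  0.06669646, -0.01394459]), 'grip_width': 0.09365387876052905}
```

View pics/scene0.png

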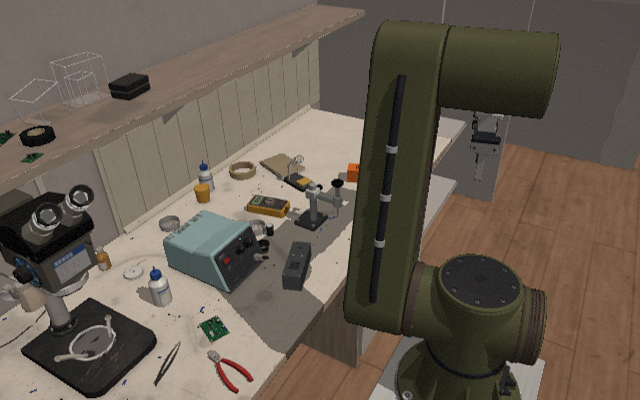

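View pics/top0.png

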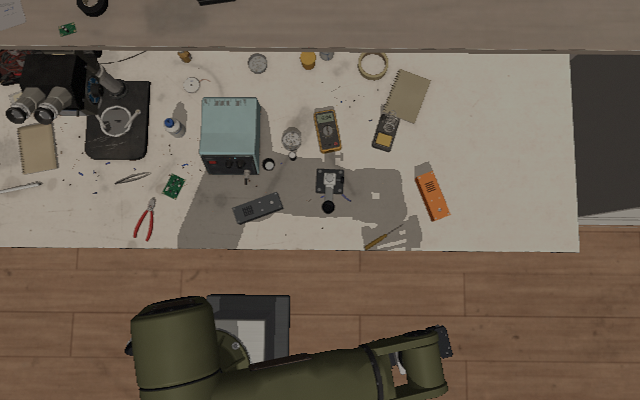

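View pics/wrist0.png

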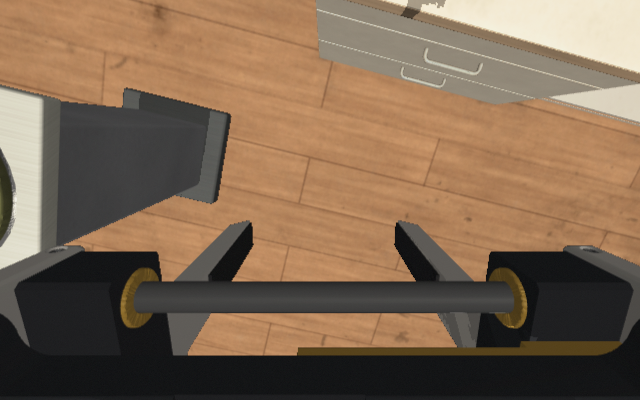

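The scene and top views show the grey box at top (258,207), the orange look-alike at (433,196), and the stand with its black knob at top (328,207) and its base at (330,181). Next I'll enlarge both views.

```bash
python3 - <<'E'
from h import *
t=cv2.imread('pics/top0.png');s=cv2.imread('pics/scene0.png')
cv2.imwrite('pics/t1.png',cv2.resize(t[155:245,220:360],None,fx=5.7,fy=5.7,interpolation=cv2.INTER_CUBIC))
cv2.imwrite('pics/s1.png',cv2.resize(s[160:300,240:370],None,fx=4.2,fy=4.2,interpolation=cv2.INTER_CUBIC))
c=cam('top')
for u,v,z in [(258,207,.048),(328,207,.178),(330,181,0.01),(433,196,.048),(300,300,0)]: print(plane(c,u,v,z).round(3))
print(c['fx'])
E
```

```text
[ 0.479 -0.142  0.048]
[ 0.468 -0.347  0.178]
[ 0.564 -0.352  0.01 ]
[ 0.517 -0.656  0.048]
[ 0.209 -0.267  0.   ]
481.84372554409725
```

View pics/t1.png

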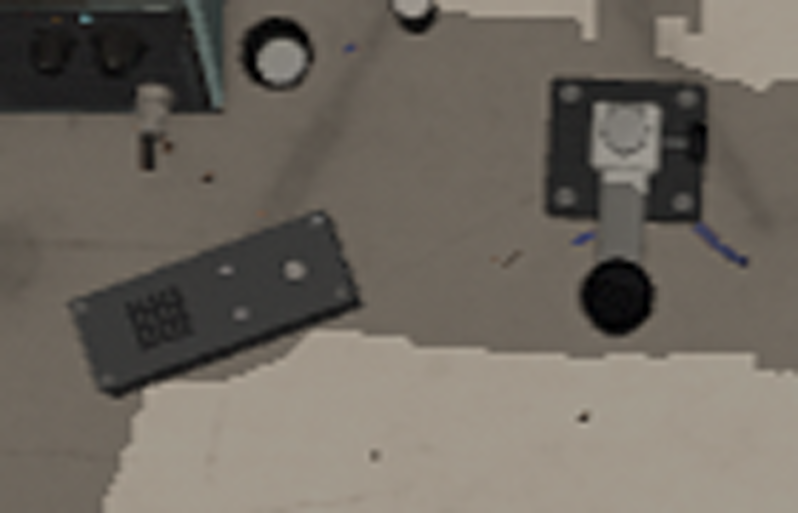

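View pics/s1.png

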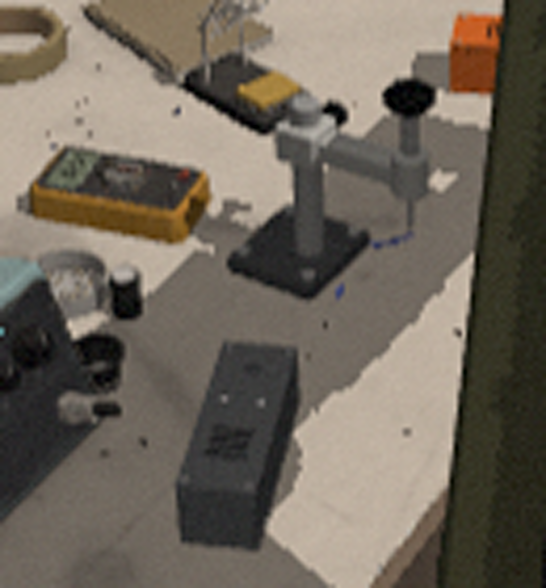

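```bash
cat >> h.py <<'E'
from scipy.spatial.transform import Rotation as Ro
def pose():
    o=ctrl.get_obs(); return np.array(o['ee_pos']),Ro.from_euler('xyz',o['eef_rot']).as_matrix(),o
def tgt(a):
    ca,sa=np.cos(a),np.sin(a); return np.array([[0,ca,sa],[0,sa,-ca],[-1,0,0]])
def go(p,a=None):
    q,R,o=pose(); T=R if a is None else tgt(a)
    rv=Ro.from_matrix(R.T@T).as_rotvec()
    print('shift tool mm',(R.T@(np.array(p)-q)*1000).round(1),'rot',rv.round(4),'in target axes',(T.T@(np.array(p)-q)*1000).round(1))
def mask_px(c,m): pass
E
python3 - <<'E'
from h import *
q,R,o=pose(); print(q,R.round(3)); 
c=cam('wrist'); print((R.T@(-c['R'].T@c['t']-q)).round(3), (R.T@c['R'].T).round(3),c['fx'])
c=cam('top');s=cam('scene')
# rough box
f=lambda u,v:(220+u/5.7-.4,155+v/5.7-.4)
g=lambda u,v:(240+u/4.2-.4,160+v/4.2-.4)
for n,a,b in [('hole',(294,270),(256,368)),('vent',(158,318),(228,441)),('knob',(616,297),(409,97)),('led1',(226,270),(224,398)),('led2',(240,314),(261,402))]:
    print(n,tri([(c,*f(*a)),(s,*g(*b))]))
E
```

```text
[ 0.13218416 -0.53370539  0.16721467] [[-0.     0.24  -0.971]
 [ 0.001 -0.971 -0.24 ]
 [-1.    -0.001 -0.   ]]
[-0.219 -0.    -0.067] [[ 0.    -0.235  0.972]
 [ 1.    -0.001 -0.001]
 [ 0.001  0.972  0.235]] 287.21314911448934
hole (array([ 0.49450415, -0.18036745,  0.04765147]), [np.float64(0.0002002935892978807), np.float64(0.0002002935892978405)])
vent (array([ 0.46978627, -0.11086176,  0.04950704]), [np.float64(0.0008635207118321417), np.float64(0.000863520711832039)])
knob (array([ 0.47041837, -0.34610182,  0.17087069]), [np.float64(0.0007311481442512669), np.float64(0.0007311481442512734)])
led1 (array([ 0.49500262, -0.14495976,  0.04836227]), [np.float64(0.0008247453927470754), np.float64(0.0008247453927469035)])
led2 (array([ 0.47223583, -0.15282883,  0.04851764]), [np.float64(0.0007341323465271447), np.float64(0.0007341323465272528)])
```

```bash
python3 - <<'E'
from h import *
go([.45,-.17,.22],np.radians(19.6))
E
```

```text
shift tool mm [ -52.5 -276.7 -395.9] rot [-1.6701e+00 -2.0000e-04  2.0000e-04] in target axes [ -52.6  421.4 -236.1]
```

play_rows(deltas=[[[-26,0,-5,0,0,0,80],[-26,0,-20,0,0,0,80],[0,-35,-46,0,0,0,80],[0,-35,-46,0,0,0,80],[0,-35,-46,0,0,0,80],[0,-35,-46,0,0,0,80],[0,-35,-46,0,0,0,80],[0,-35,-46,0,0,0,80],[0,-35,-46,0,0,0,80],[0,-32,-49,0,0,0,80]]])

```text
time_s: 1.35
ee_pos: [0.4108, -0.2167, 0.2199]
eef_rot: [2.313, 1.57, -0.586]
force: [0.4, -0.5, 0.1]
grip_width: 0.0798
```

play_rows(deltas=[[[0,0,0,-0.14,0,0,80],[0,0,0,-0.14,0,0,80],[0,0,0,-0.14,0,0,80],[0,0,0,-0.14,0,0,80],[0,0,0,-0.14,0,0,80],[0,0,0,-0.14,0,0,80],[0,0,0,-0.14,0,0,80],[0,0,0,-0.14,0,0,80],[0,0,0,-0.14,0,0,80],[0,0,0,-0.14,0,0,80]]])

```text
time_s: 2.35
ee_pos: [0.41, -0.2186, 0.2196]
eef_rot: [0.873, 1.571, -0.62]
force: [0.7, 0.1, -0.2]
grip_width: 0.0799
```

```bash
python3 - <<'E'
from h import *
go([.45,-.17,.22],np.radians(19.6))
print(pose()[2]); 
import pickle
c=cam('wrist','w1.png'); pickle.dump(c,open('w1.pkl','wb'))
E
```

```text
shift tool mm [ -0.4  43.7 -45.3] rot [-2.643e-01  1.000e-04 -1.000e-04] in target axes [ -0.4  54.  -32.3]
{'time_s': 2.35, 'qpos': array([-5.68665297e-01,  6.85399640e-02,  1.67287966e+00, -4.22111852e-06,
        1.40009214e+00, -6.46450850e-01]), 'joint_vel': array([-1.05533232e-03,  2.79290833e-04, -7.64069610e-04,  1.60734737e-03,
       -4.84855986e-04, -1.38924684e+00]), 'tau': array([-6.19962098e-03, -4.02854598e+01, -3.61430812e+01,  4.71966038e-02,
        5.60531532e-02,  2.93450385e+00]), 'ee_pos': array([ 0.40995495, -0.21856252,  0.21957892]), 'eef_rot': array([ 0.87296654,  1.57071533, -0.62004352]), 'force': array([ 0.65668878,  0.14988852, -0.22649186]), 'moment': array([-0.06467652, -0.01580858,  0.01713122]), 'grip_width': 0.07985800049012998}
```

View pics/w1.png

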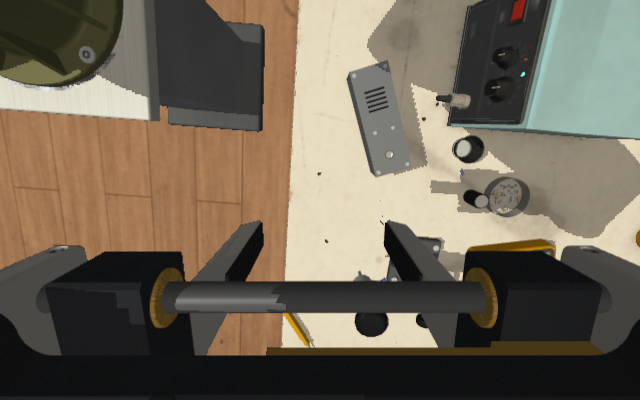

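```bash
python3 - <<'E'
from h import *
q,R,o=pose(); print(R.round(3)); go([.45,-.225,.185])
E
```

```text
[[-0.     0.996  0.087]
 [-0.     0.087 -0.996]
 [-1.    -0.     0.   ]]
shift tool mm [34.6 39.3  9.9] rot [0. 0. 0.] in target axes [34.6 39.3  9.9]
```

play_rows(deltas=[[[10,20,5,0,0,0,94],[25,20,5,0,0,0,94],[0,0,0,0,0,0,94],[0,0,0,0,0,0,94]]])

```text
time_s: 2.8
ee_pos: [0.4503, -0.2255, 0.1844]
eef_rot: [-2.145, 1.57, 2.638]
force: [0.5, 0.3, 0.5]
grip_width: 0.094
```

```bash
python3 - <<'E'
from h import *
print(pose()[2]['joint_vel'].round(3)); 
import pickle
c=cam('wrist','w2.png'); pickle.dump(c,open('w2.pkl','wb'))
im=cv2.imread('pics/w2.png'); cv2.imwrite('pics/w2z.png',cv2.resize(im[130:290,240:420],None,fx=3.7,fy=3.7,interpolation=cv2.INTER_CUBIC))
E
```

```text
[-0.006 -0.034 -0.007  0.002  0.004 -0.01 ]
```

View pics/w2.png

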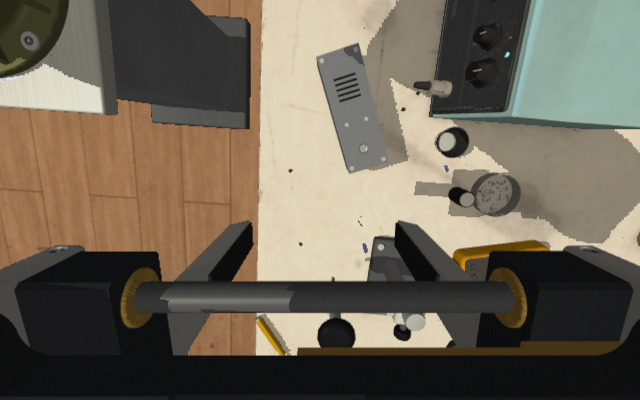

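View pics/w2z.png

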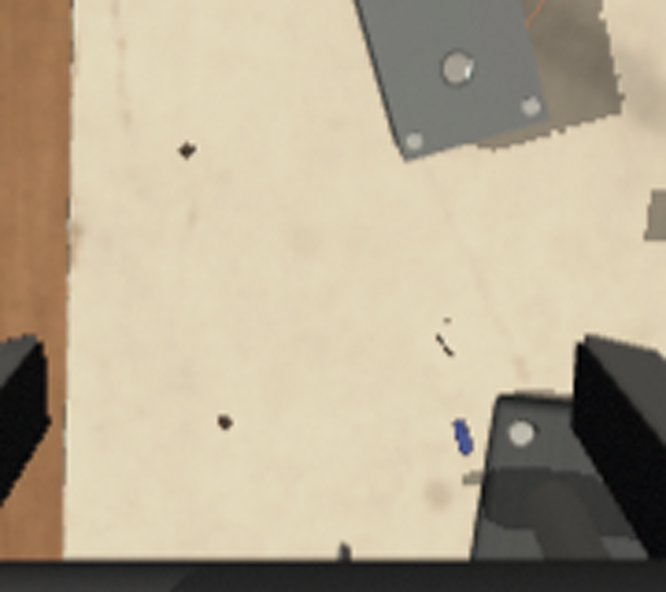

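play_rows(deltas=[[[0,0,0,0,-0.1,0,94],[0,0,0,0,-0.1,0,94],[0,0,0,0,-0.1,0,94],[0,0,0,0,-0.1,0,94],[0,0,0,0,0,0,94],[0,0,0,0,0,0,94],[0,0,0,0,0,0,94]]])

```text
time_s: 3.55
ee_pos: [0.4507, -0.2262, 0.1853]
eef_rot: [0.003, 1.172, -1.497]
force: [-0.2, 0.4, -0.3]
grip_width: 0.0942
```

```bash
python3 - <<'E'
from h import *
print(pose()[2]['joint_vel'].round(3)); 
import pickle
c=cam('wrist','w3.png'); pickle.dump(c,open('w3.pkl','wb'))
im=cv2.imread('pics/w3.png'); cv2.imwrite('pics/w3z.png',cv2.resize(im[60:280,250:450],None,fx=2.7,fy=2.7,interpolation=cv2.INTER_CUBIC))
E
```

```text
[-0.005  0.009  0.002 -0.007 -0.004  0.009]
```

View pics/w3.png

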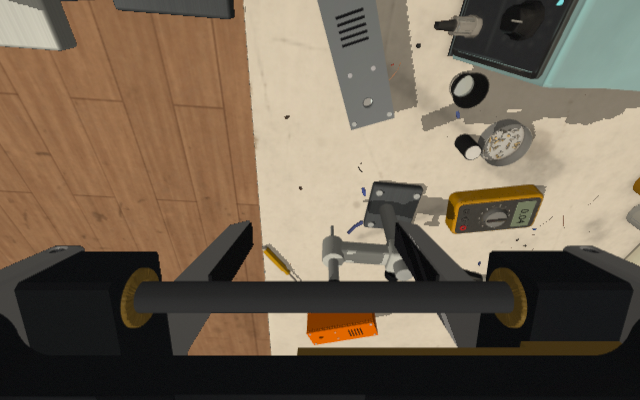

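View pics/w3z.png

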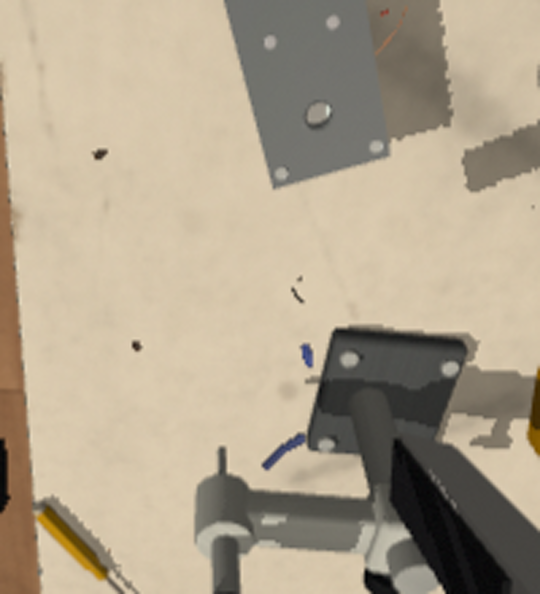

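play_rows(deltas=[[[0,25,0,0,0,0,94],[0,25,-20,0,0,0,94],[0,0,-20,0,0,0,94],[0,0,0,0,0,0,94],[0,0,0,0,0,0,94],[0,0,0,0,0,0,94]]])

```text
time_s: 4.2
ee_pos: [0.4978, -0.1863, 0.1696]
eef_rot: [0.002, 1.171, -1.498]
force: [0.9, 0.2, 1.1]
grip_width: 0.0938
```

```bash
python3 - <<'E'
from h import *
print(pose()[2]['joint_vel'].round(3)); 
import pickle
c=cam('wrist','w4.png'); pickle.dump(c,open('w4.pkl','wb'))
im=cv2.imread('pics/w4.png'); cv2.imwrite('pics/w4z.png',cv2.resize(im[60:280,200:400],None,fx=2.7,fy=2.7,interpolation=cv2.INTER_CUBIC))
E
```

```text
[ 0.001 -0.003  0.002 -0.001 -0.001  0.005]
```

View pics/w4.png

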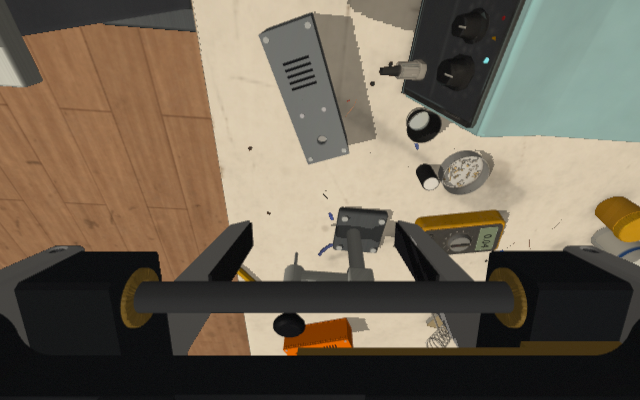

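View pics/w4z.png

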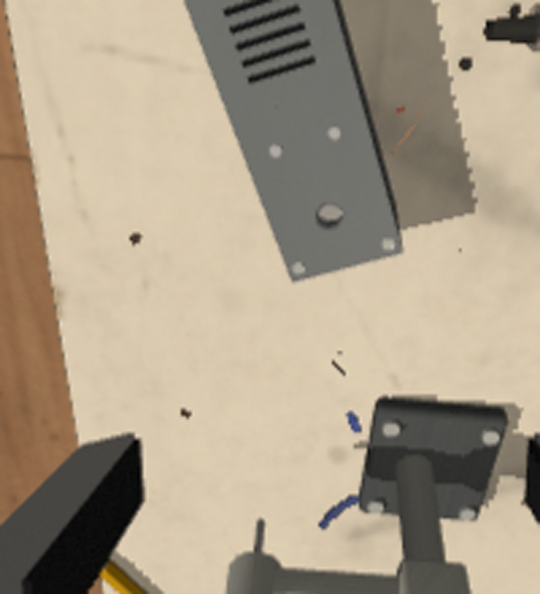

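```bash
python3 - <<'E'
from h import *
import pickle
w2,w3,w4=[pickle.load(open(f'w{i}.pkl','rb')) for i in (2,3,4)]
t=cam('top');s=cam('scene')
z3=lambda u,v:(w3,250+u/2.7-.3,60+v/2.7-.3)
z4=lambda u,v:(w4,200+u/2.7-.3,60+v/2.7-.3)
z2=lambda u,v:(w2,240+u/3.7-.4,130+v/3.7-.4)
sc=lambda u,v:(s,240+u/4.2-.4,160+v/4.2-.4)
def rep(n,l):
    x,r=tri(l); print(n,(x*1000).round(1),(np.array(r)*1000).round(1)); return x
h=rep('hole',[z3(318,112),z4(330,214),z2(457,68)])
a=rep('scrA',[z3(281,173),z4(298,268),z2(414,141)])
b=rep('scrB',[z3(376,147),z4(388,243),z2(531,105)])
l1=rep('led1',[z3(270,42),z4(275,151)])
l2=rep('led2',[z3(333,22),z4(333,133)])
tip=rep('tip',[z3(223,449),z4(261,520)])
rep('tip+sc',[z3(223,449),z4(261,520),sc(410,235)])
rep('b0',[z3(349,359),z4(391,429)]); rep('b1',[z3(326,444),z4(375,507)]);rep('b2',[z3(450,369),z4(490,438)])
print('pred tip top/scene',proj(t,tip),proj(s,tip),proj(s,tip+[0,0,.116]),proj(t,tip+[0,0,.116]))
for v in (a,b,l1,l2): print((v-h)[:2]*1000)
d=(a-b)[:2]; e=(l1-l2)[:2]; print(np.degrees(np.arctan2(-d[1],-d[0])),np.degrees(np.arctan2(-e[1],-e[0])))
for m in [(z3,[(318,112),(281,173),(376,147),(270,42),(333,22)]),(z4,[(330,214),(298,268),(388,243),(275,151),(333,133)])]:
    P=[plane(*m[0](*q),.048) for q in m[1]]; print((np.array(P)*1000).round(1).tolist())
E
```

```text
hole [ 494.7 -177.1   46.9] [0.4 0.3 0.1]
scrA [ 482.6 -202.    50. ] [0.1 0.  0.1]
scrB [ 519.8 -187.5   50.6] [0.5 0.4 0.2]
led1 [ 471.5 -150.6   51.1] [0. 0.]
led2 [ 493.6 -141.5   52.8] [0.2 0.2]
tip [ 470.1 -343.2   65.7] [0.4 0.4]
tip+sc [ 470.5 -348.2   58.6] [1.4 1.8 2.8]
b0 [ 537.7 -316.3   18.3] [0. 0.]
b1 [ 534.8 -376.    20.4] [0.1 0.1]
b2 [ 593.3 -318.    19.7] [0.2 0.2]
pred tip top/scene [326.57453953 210.25417188] [336.94208134 213.68248767] [336.82335023 179.95136987] [326.45838079 206.13959561]
[-12.11023997 -24.87692268]
[ 25.13860012 -10.39765401]
[-23.16898574  26.497141  ]
[-1.08038016 35.59280272]
21.24196537286935 22.380919160253278
[[494.4, -176.4, 48.0], [482.9, -202.8, 48.0], [520.6, -188.9, 48.0], [471.9, -151.3, 48.0], [494.6, -142.6, 48.0]]
[[494.7, -176.9, 48.0], [482.6, -203.0, 48.0], [520.1, -188.4, 48.0], [471.3, -151.7, 48.0], [493.6, -143.0, 48.0]]
```

```bash
python3 - <<'E'
from h import *
import pickle
w3,w4=[pickle.load(open(f'w{i}.pkl','rb')) for i in (3,4)]
for c,u,v in [(w3,250+223/2.7-.3,60+448/2.7-.3),(w4,200+261/2.7-.3,60+519/2.7-.3)]: print(plane(c,u,v,.062))
print('terminal',plane(w4,382,71,.04),plane(w4,382,71,.02))
go([.4657,-.1022,.12],np.radians(21.2))
E
```

```text
[ 0.47074479 -0.3462455   0.062     ]
[ 0.46964444 -0.34595642  0.062     ]
terminal [ 0.54965649 -0.10353415  0.04      ] [ 0.55378884 -0.10773075  0.02      ]
shift tool mm [ 12.  -26.  -98.3] rot [-0.2951  0.3971  0.0592] in target axes [ 49.4   0.4 -89.7]
```

play_rows(deltas=[[[0,0,0,0,0.1,0,94],[0,0,0,0,0.1,0,94],[0,0,0,0,0.1,0,94],[0,0,0,0,0.1,0,80],[0,0,0,-0.1,0,0,70],[0,0,0,-0.1,0,0,70],[0,0,0,-0.096,0,0,70],[0,0,-45,0,0,0,70],[0,0,-45,0,0,0,70],[0,0,0,0,0,0,70]]])

```text
time_s: 5.35
ee_pos: [0.4642, -0.0986, 0.1695]
eef_rot: [1.827, 1.57, 0.626]
force: [-0.5, 0.3, -0.6]
grip_width: 0.07
```

play_rows(deltas=[[[0,0,0,0,0,0,70],[0,0,0,0,0,0,70]]])

```text
time_s: 5.55
ee_pos: [0.4658, -0.1021, 0.1692]
eef_rot: [0.749, 1.57, -0.455]
force: [-0.4, -0.1, -0.5]
grip_width: 0.0697
```

```bash
python3 - <<'E'
from h import *
go([.4657,-.1022,.12],np.radians(21.2))
import pickle
c=cam('wrist','w5.png'); pickle.dump(c,open('w5.pkl','wb'))
E
```

```text
shift tool mm [49.2 -0.1  0. ] rot [-0.0026  0.0004 -0.0004] in target axes [49.2 -0.1  0. ]
```

View pics/w5.png

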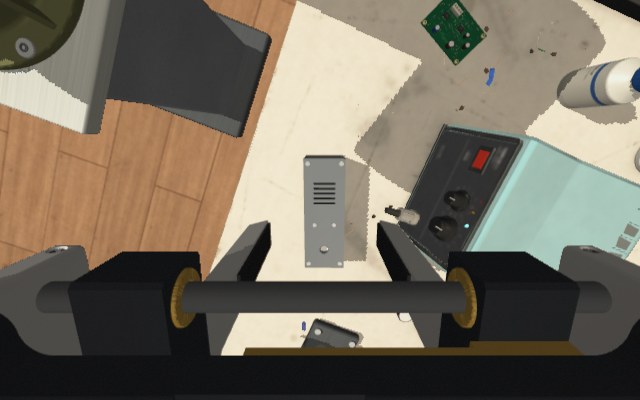

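```bash
python3 - <<'E'
from h import *
import pickle
c=pickle.load(open('w5.pkl','rb'))
p=plane(c,324,249.5,.048); q,R,o=pose(); print(c['cx'],p,R.T@(p-q)*1000)
g=cv2.cvtColor(c['img'],cv2.COLOR_RGB2HSV); 
for r in (170,210,250): print(r,c['img'][r,296:352].mean(1).astype(int).tolist())
for r in (165,262):
  P=[plane(c,u,r,.048) for u in (304.5,344.5)]; print([(R.T@(x-q)*1000).round(1) for x in P])
E
```

```text
323.35658550321324 [ 0.49507023 -0.17797203  0.048     ] [121.01977273   0.22612782  81.20497568]
170 [225, 224, 225, 225, 224, 224, 219, 176, 134, 134, 134, 134, 134, 134, 133, 134, 134, 135, 134, 133, 133, 135, 135, 135, 136, 134, 134, 135, 135, 135, 135, 135, 135, 134, 134, 134, 135, 134, 135, 134, 135, 134, 133, 135, 134, 134, 134, 135, 135, 138, 145, 144, 143, 144, 144, 146]
210 [225, 225, 224, 224, 224, 224, 224, 215, 135, 134, 135, 135, 135, 136, 136, 136, 135, 134, 135, 135, 136, 136, 135, 136, 136, 135, 137, 136, 136, 136, 136, 135, 136, 135, 136, 136, 136, 136, 135, 136, 137, 136, 136, 136, 135, 136, 136, 136, 135, 135, 135, 134, 133, 138, 144, 144]
250 [224, 223, 222, 221, 222, 222, 222, 220, 197, 136, 136, 136, 135, 136, 135, 136, 136, 136, 138, 136, 137, 136, 135, 118, 87, 130, 140, 162, 161, 149, 148, 142, 123, 138, 137, 137, 138, 137, 138, 138, 138, 138, 137, 138, 138, 138, 138, 138, 140, 140, 141, 142, 142, 143, 143, 143]
[array([121. , -22.9, -26.4]), array([121. ,  24.5, -26.4])]
[array([121. , -24.9,  98.5]), array([121. ,  26.6,  98.5])]
```

play_rows(deltas=[[[35,0,0,0,0,0,70],[35,0,0,0,0,0,70],[35,0,0,0,0,0,70],[30,0,0,0,0,0,70],[15,0,0,0,0,0,70],[7,0,0,0,0,0,70],[0,0,0,0,0,0,70],[0,0,0,0,0,0,70],[0,0,0,0,0,0,70]]])

```text
time_s: 6.5
ee_pos: [0.466, -0.1017, 0.0129]
eef_rot: [0.899, 1.569, -0.304]
force: [-0.1, -0.2, -0.2]
grip_width: 0.0701
```

play_rows(deltas=[[[0,0,0,0,0,0,60],[0,0,0,0,0,0,54],[0,0,0,0,0,0,48],[0,0,0,0,0,0,42],[0,0,0,0,0,0,40],[0,0,0,0,0,0,40],[0,0,0,0,0,0,40]]], grip_force=15)

```text
time_s: 7.2
ee_pos: [0.4654, -0.1013, 0.012]
eef_rot: [-2.455, 1.571, 2.626]
force: [0.6, 0.1, 0.7]
grip_width: 0.0401
```

```bash
python3 - <<'E'
from h import *
q,R,o=pose(); print(q,R.round(3),o['force'],o['grip_width'])
c=cam('wrist','w6.png')
E
```

```text
[ 0.4654198  -0.10132923  0.01195043] [[-0.     0.933  0.36 ]
 [ 0.     0.36  -0.933]
 [-1.    -0.    -0.   ]] [0.60266944 0.13749846 0.6766423 ] 0.04007342193295512
```

View pics/w6.png

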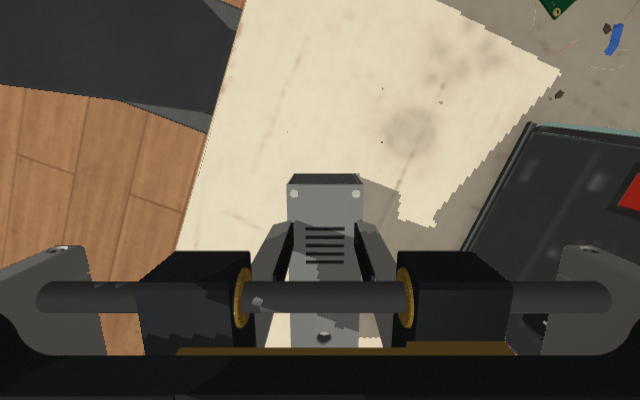

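```bash
python3 - <<'E'
from h import *
c=cam('scene','s6.png');im=cv2.imread('pics/s6.png'); cv2.imwrite('pics/s6z.png',cv2.resize(im[180:310,220:360],None,fx=4.2,fy=4.2,interpolation=cv2.INTER_CUBIC))
im=cv2.imread('pics/w6.png'); cv2.imwrite('pics/w6z.png',cv2.resize(im[160:360,240:410],None,fx=3,fy=3,interpolation=cv2.INTER_CUBIC))
E
```

```text
(no output)
```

View pics/s6z.png

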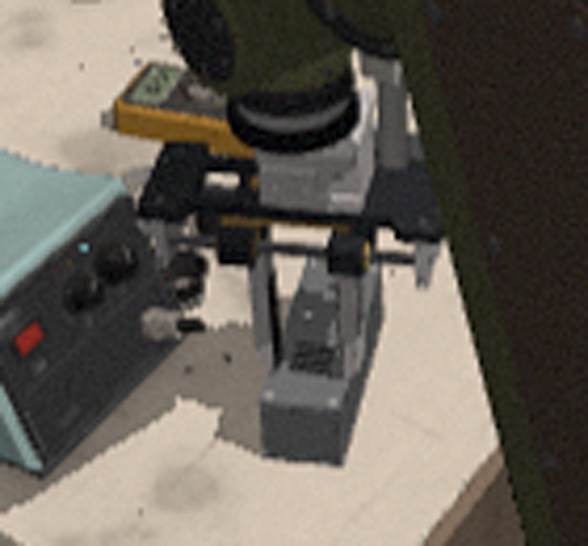

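View pics/w6z.png

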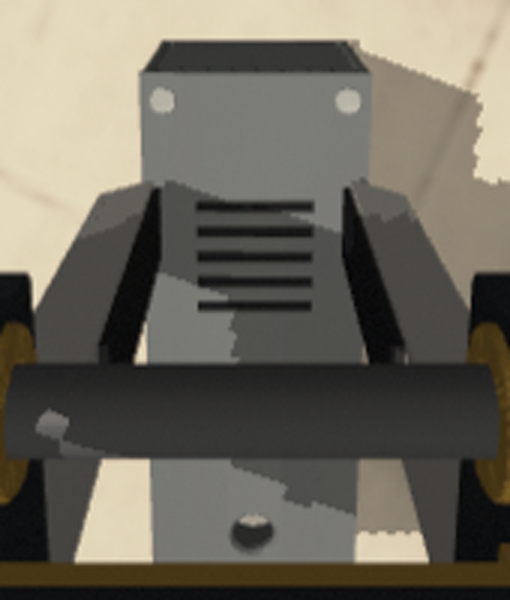

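```bash
python3 - <<'E'
from h import *
c=cam('wrist'); q,R,o=pose(); print(o['grip_width'],o['qpos'].round(3))
for x in (0,-19,-36,-60):
  for z in (-8,8):
    print(x,z,[proj(c,q+R@np.array([x,y,z])/1000).round(1).tolist() for y in (-25,-20,20,25)])
for n,u,v in [('slot1',240+200/3,160+206/3),('scr',240+162/3,160+100/3),('scr',240+348/3,160+100/3)]: print(n,R.T@(plane(c,u,v,.048)-q)*1000)
E
```

```text
0.040406948179414724 [-0.291  0.339  1.874  0.     0.929 -0.659]
0 -8 [[292.4, 207.1], [298.8, 207.1], [349.5, 207.0], [355.8, 207.0]]
0 8 [[293.0, 226.3], [299.2, 226.3], [349.1, 226.3], [355.3, 226.3]]
-19 -8 [[289.7, 214.0], [296.6, 214.0], [351.8, 214.0], [358.7, 214.0]]
-19 8 [[290.3, 234.8], [297.1, 234.8], [351.3, 234.8], [358.1, 234.7]]
-36 -8 [[286.8, 221.4], [294.3, 221.3], [354.2, 221.3], [361.7, 221.3]]
-36 8 [[287.5, 243.8], [294.8, 243.8], [353.6, 243.7], [361.0, 243.7]]
-60 -8 [[281.7, 234.2], [290.2, 234.2], [358.4, 234.1], [367.0, 234.1]]
-60 8 [[282.6, 259.3], [291.0, 259.3], [357.7, 259.3], [366.0, 259.3]]
slot1 [-36.04671136 -11.79320439  -2.85059443]
scr [-36.04596064 -19.69465788 -27.17095932]
scr [-36.0465015   20.71660416 -27.13386456]
```

The opening reads 40 mm on a 50 mm box, and the view shows the pads inside the lid's edges, so the grasp isn't sound. I'll open the gripper and look again.

play_rows(deltas=[[[0,0,0,0,0,0,70],[0,0,0,0,0,0,70],[0,0,0,0,0,0,70],[0,0,0,0,0,0,70],[0,0,0,0,0,0,70]]], grip_force=5)

```text
time_s: 7.85
ee_pos: [0.4654, -0.1013, 0.012]
eef_rot: [1.954, 1.571, 0.752]
force: [0.3, -0.0, 0.1]
grip_width: 0.0699
```

```bash
python3 - <<'E'
from h import *
c=cam('wrist','w7.png')
im=cv2.imread('pics/w7.png'); cv2.imwrite('pics/w7z.png',cv2.resize(im[160:360,240:410],None,fx=3,fy=3,interpolation=cv2.INTER_CUBIC))
q,R,o=pose(); print(q,o['force'],o['grip_width'])
E
```

```text
[ 0.46544389 -0.10133555  0.01198087] [ 0.24337875  0.55640283 -0.11878177] 0.0700188304519992
```

View pics/w7z.png

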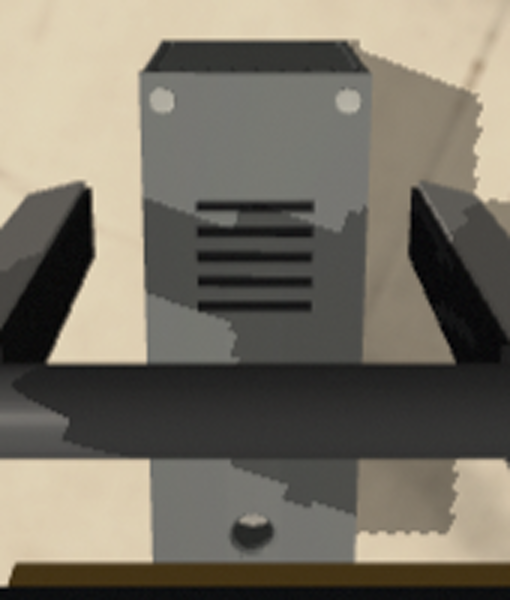

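```bash
python3 - <<'E'
from h import *
c=cam('scene','s7.png');im=cv2.imread('pics/s7.png'); q,R,o=pose()
z=cv2.resize(im[200:310,240:350],None,fx=5,fy=5,interpolation=cv2.INTER_CUBIC)
for x,col in ((0,(0,0,255)),(-36,(0,255,0))):
  for y in (-35,35):
    u=proj(c,q+R@np.array([x,y,-8])/1000); cv2.circle(z,tuple(int(round((a-b)*5+2)) for a,b in zip(u,(240,200))),4,col,1)
cv2.imwrite('pics/s7z.png',z)
E
```

```text
(no output)
```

View pics/s7z.png

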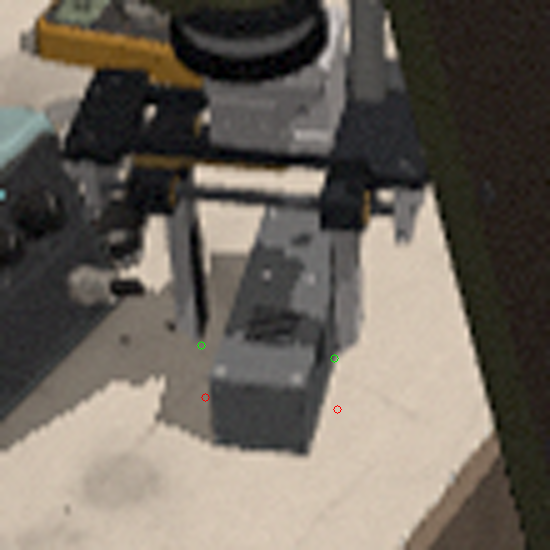

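Both views agree: the real fingertips end about 36–40 mm short of the reported TCP. The jaws therefore closed just above the lid, touching nothing. I'll correct for this offset and descend slowly while watching the force.

play_rows(deltas=[[[8,0,0,0,0,0,70],[8,0,0,0,0,0,70],[6,0,0,0,0,0,70],[6,0,0,0,0,0,70],[4,0,0,0,0,0,70],[0,0,0,0,0,0,70],[0,0,0,0,0,0,70]]])

```text
time_s: 8.65
ee_pos: [0.4655, -0.1014, -0.02]
eef_rot: [0.666, 1.571, -0.537]
force: [0.0, 0.2, 0.0]
grip_width: 0.0701
```

```bash
python3 - <<'E'
from h import *
q,R,o=pose(); print(q,o['force'],o['grip_width'])
c=cam('wrist','w8.png')
c=cam('scene','s8.png');im=cv2.imread('pics/s8.png')
a=cv2.resize(im[200:310,240:350],None,fx=4,fy=4,interpolation=cv2.INTER_CUBIC)
im=cv2.imread('pics/w8.png'); b=cv2.resize(im[160:380,240:410],(340,440))
cv2.imwrite('pics/m8.png',np.hstack([a,b]))
E
```

```text
[ 0.4654929  -0.10136527 -0.01997988] [0.03489078 0.1660805  0.0395348 ] 0.07009662446990639
```

View pics/m8.png

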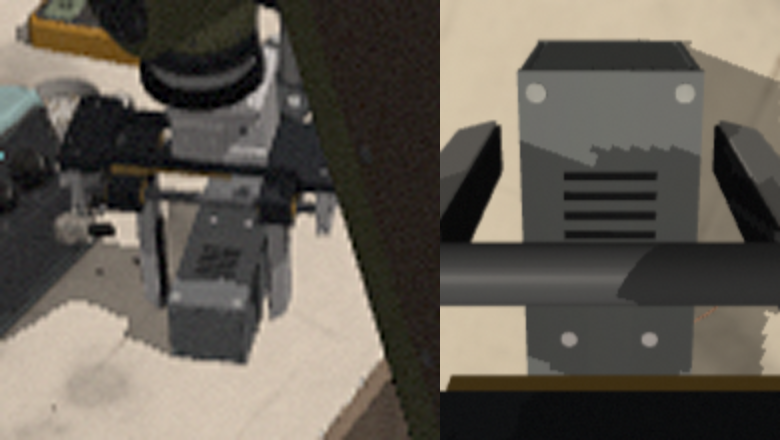

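play_rows(deltas=[[[0,0,0,0,0,0,60],[0,0,0,0,0,0,55],[0,0,0,0,0,0,50],[0,0,0,0,0,0,45],[0,0,0,0,0,0,40],[0,0,0,0,0,0,40],[0,0,0,0,0,0,40]]], grip_force=15)

```text
time_s: 9.45
ee_pos: [0.4655, -0.1013, -0.0199]
eef_rot: [1.052, 1.571, -0.15]
force: [-0.1, 0.9, 3.0]
grip_width: 0.0501
```

```bash
python3 - <<'E'
from h import *
q,R,o=pose(); print(q,o['force'],o['grip_width'])
c=cam('wrist','w9.png')
c=cam('scene','s9.png');im=cv2.imread('pics/s9.png')
a=cv2.resize(im[200:310,240:350],None,fx=4,fy=4,interpolation=cv2.INTER_CUBIC)
im=cv2.imread('pics/w9.png'); b=cv2.resize(im[160:380,240:410],(340,440))
cv2.imwrite('pics/m9.png',np.hstack([a,b]))
E
```

```text
[ 0.46554089 -0.10133441 -0.01992445] [-0.06567204  0.87568317  2.98041062] 0.05010626432619476
```

View pics/m9.png

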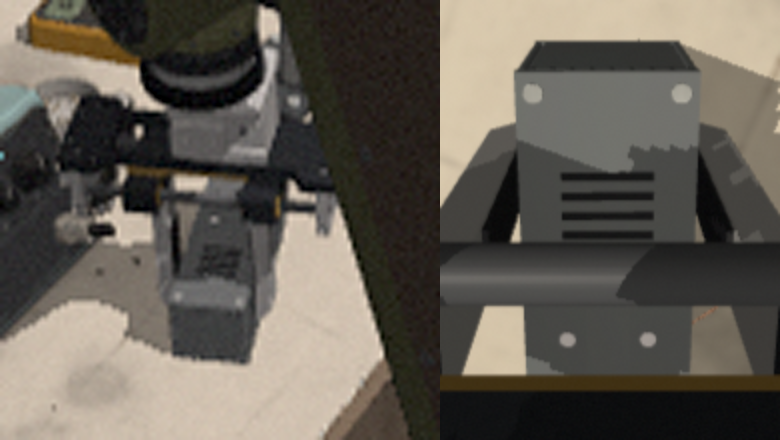

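play_rows(deltas=[[[0,0,0,0,0,0,40],[0,0,0,0.02,0,0,40],[0,0,0,0.05,0,0,40],[0,0,0,0.06,0,0,40],[0,0,0,0.06,0,0,40],[0,0,0,0.06,0,0,40],[0,0,0,0.06,0,0,40],[0,0,0,0.05,0,0,40],[0,0,0,0.045,0,0,40],[0,0,0,0,0,0,40]]], grip_force=25)

```text
time_s: 10.55
ee_pos: [0.4655, -0.1015, -0.0199]
eef_rot: [0.984, 1.571, -0.626]
force: [-0.8, 0.1, 4.4]
grip_width: 0.0498
```

```bash
python3 - <<'E'
from h import *
q,R,o=pose(); print(q,o['force'],o['grip_width'],np.degrees(np.arctan2(R[1,1],R[0,1])))
c=cam('wrist','w10.png')
E
```

```text
[ 0.46550827 -0.1014747  -0.0199331 ] [-0.75522136  0.11110244  4.43132791] 0.04977994412063871 -2.220242023702387
```

View pics/w10.png

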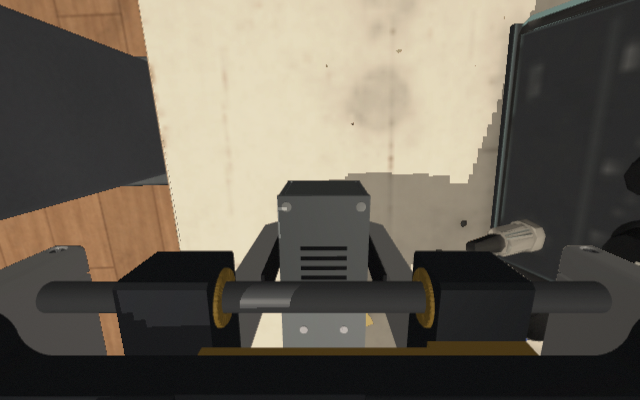

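play_rows(deltas=[[[0,1,5,0,0,0,40],[0,1.5,12,0,0,0,40],[0,1.5,18,0,0,0,40],[0,2,22,0,0,0,40],[0,2,22,0,0,0,40],[0,2,22,0,0,0,40],[0,2,20,0,0,0,40],[0,1,14,0,0,0,40],[0,1,5,0,0,0,40],[0,0,0,0,0,0,40]]])

```text
time_s: 11.6
ee_pos: [0.4743, -0.2426, -0.0199]
eef_rot: [0.464, 1.57, -1.144]
force: [0.1, -3.6, 3.3]
grip_width: 0.0496
```

```bash
python3 - <<'E'
from h import *
q,R,o=pose(); print(q,o['force'],o['moment'],o['grip_width'])
c=cam('wrist','w11.png')
c=cam('scene','s11.png');im=cv2.imread('pics/s11.png')
a=cv2.resize(im[150:280,240:370],None,fx=4.5,fy=4.5,interpolation=cv2.INTER_CUBIC)
cv2.imwrite('pics/s11z.png',a)
E
```

```text
[ 0.47427899 -0.24264408 -0.01990452] [ 0.0561587  -3.64872904  3.28535724] [-0.70911015  0.00116505  0.03053209] 0.049595100320345066
```

View pics/w11.png

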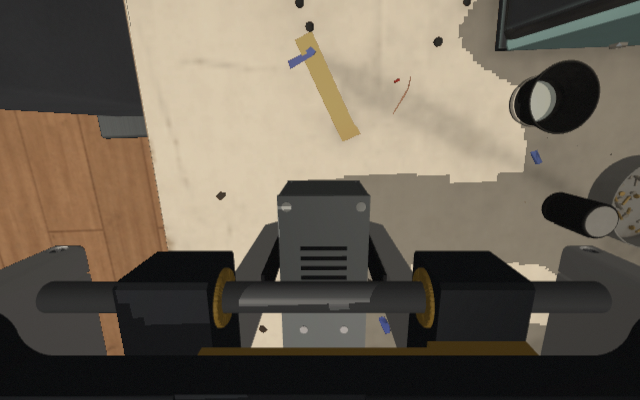

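View pics/s11z.png

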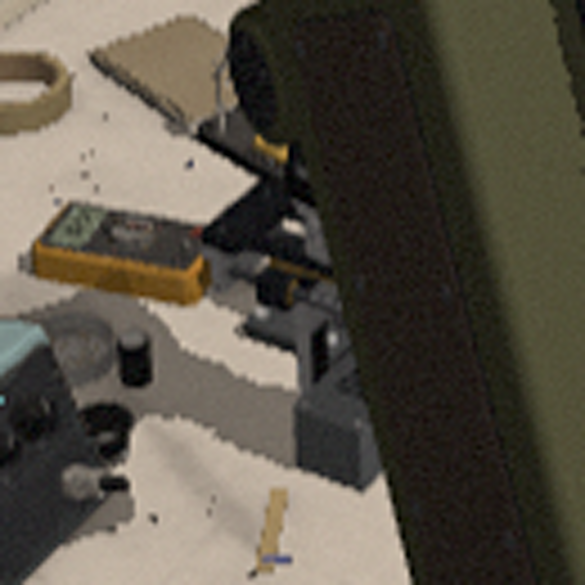

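play_rows(deltas=[[[0,0,5,0,0,0,40],[0,-0.3,8,0,0,0,40],[0,0,6,0,0,0,40],[0,0,3,0,0,0,40],[0,0,0,0,0,0,40],[0,0,0,0,0,0,40],[0,0,0,0,0,0,40]]])

```text
time_s: 12.4
ee_pos: [0.4732, -0.2635, -0.0199]
eef_rot: [1.644, 1.571, 0.036]
force: [0.1, -0.4, 4.7]
grip_width: 0.0499
```

```bash
python3 - <<'E'
from h import *
q,R,o=pose(); print(q,o['force'],o['moment'],o['grip_width'])
t=cam('top','t12.png');im=cv2.imread('pics/t12.png');cv2.imwrite('pics/t12z.png',cv2.resize(im[140:250,270:400],None,fx=5,fy=5,interpolation=cv2.INTER_CUBIC))
E
```

```text
[ 0.47324047 -0.26353274 -0.01990909] [ 0.08658537 -0.36486635  4.7436156 ] [-0.02987887 -0.10358613  0.05172573] 0.04989675795021182
```

View pics/t12z.png

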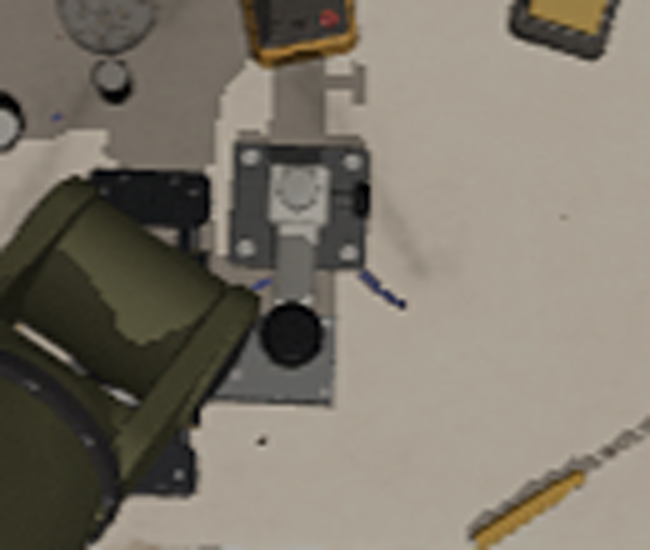

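```bash
python3 - <<'E'
from h import *
t=cam('top')
im=cv2.imread('pics/t12.png'); g=im.max(2)[196:232,318:345]
# knob: dark blob
m=(im.max(2)<45).astype(np.uint8); n,l,st,ce=cv2.connectedComponentsWithStats(m[195:220,318:340])
for i in range(1,n):
    if st[i,4]>60: print(st[i],ce[i]+[318,195]); k=ce[i]+[318,195]
print('knob',plane(t,*k,.178))
z=cv2.resize(im[200:225,320:345],None,fx=24,fy=24,interpolation=cv2.INTER_NEAREST);cv2.imwrite('pics/t12c.png',z)
for u,v in [(333.5,404)]: print('corner lid', plane(t,270+u/5-.4,140+v/5-.4,.048))
a=np.radians(-2.2); 
p=plane(t,270+333/5-.4,140+402/5-.4,.048); print('hole', p[:2]+.025*np.array([np.cos(a)-np.sin(a),np.sin(a)+np.cos(a)]))
E
```

```text
[  4   5  13  14 127] [327.81102362 206.48031496]
knob [ 0.46963242 -0.34679322  0.178     ]
corner lid [ 0.44230997 -0.37184697  0.048     ]
hole [ 0.46941908 -0.34752401]
```

View pics/t12c.png

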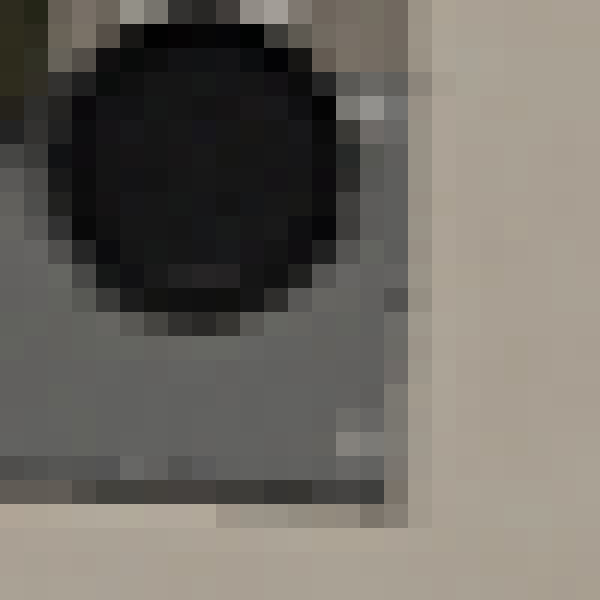

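play_rows(deltas=[[[0,0,0,0,0,0,55],[0,0,0,0,0,0,64],[0,0,0,0,0,0,70],[0,0,0,0,0,0,70],[-10,0,0,0,0,0,70],[-30,0,0,0,0,0,70],[-40,0,0,0,0,0,70],[-40,0,0,0,0,0,70],[-40,0,0,0,0,0,70],[-40,0,0,0,0,0,94]]])

```text
time_s: 13.5
ee_pos: [0.4728, -0.2635, 0.1826]
eef_rot: [1.049, 1.57, -0.558]
force: [1.0, -0.5, 0.4]
grip_width: 0.0752
```

play_rows(deltas=[[[0,0,-20,0,-0.1,0,94],[0,0,-20,0,-0.1,0,94],[0,0,0,0,-0.1,0,94],[0,0,0,0,-0.1,0,94],[0,0,0,0,0,0,94],[0,0,0,0,0,0,94],[0,0,0,0,0,0,94],[0,0,0,0,0,0,94]]])

```text
time_s: 14.3
ee_pos: [0.4745, -0.2246, 0.1782]
eef_rot: [0.001, 1.172, -1.608]
force: [-0.3, -0.1, -0.6]
grip_width: 0.0939
```

```bash
python3 - <<'E'
from h import *
import pickle
print(pose()[2]['ee_pos'],pose()[2]['joint_vel'].round(3))
c=cam('wrist','w13.png'); pickle.dump(c,open('w13.pkl','wb'))
im=cv2.imread('pics/w13.png'); cv2.imwrite('pics/w13z.png',cv2.resize(im[120:280,240:420],None,fx=3.7,fy=3.7,interpolation=cv2.INTER_CUBIC))
E
```

```text
[ 0.47449396 -0.22460359  0.17824144] [ 0.001 -0.     0.004 -0.006 -0.002  0.005]
```

View pics/w13z.png

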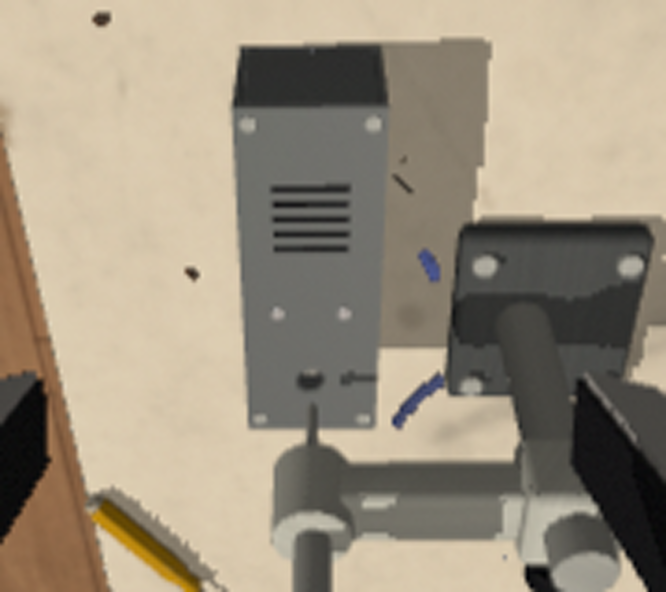

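```bash
python3 - <<'E'
from h import *
import pickle
c=pickle.load(open('w13.pkl','rb'))
z=lambda u,v,h:plane(c,240+u/3.7-.4,120+v/3.7-.4,h)*1000
print('tip',z(313,404,.062),'hole',z(310,379,.048))
print('scr',z(260,419,.048),z(363,419,.048),'led',z(278,314,.048),z(344,314,.048),'rear',z(248,125,.048),z(373,125,.048))
im=cv2.imread('pics/w13.png'); cv2.imwrite('pics/w13c.png',cv2.resize(im[210:245,300:350],None,fx=15,fy=15,interpolation=cv2.INTER_NEAREST))
for dz in (.06,.064): print('tip',z(313,404,dz))
E
```

```text
tip [ 469.96584919 -345.30988587   62.        ] hole [ 468.85250394 -345.25802089   48.        ]
scr [ 448.41350468 -365.27187826   48.        ] [ 488.82488927 -366.85951904   48.        ] led [ 458.46319321 -313.52726458   48.        ] [ 482.43996749 -314.47049343   48.        ] rear [ 453.23956713 -236.64325754   48.        ] [ 493.30824773 -238.22261237   48.        ]
tip [ 469.90053549 -347.14380868   60.        ]
tip [ 470.03116289 -343.47596306   64.        ]
```

View pics/w13c.png

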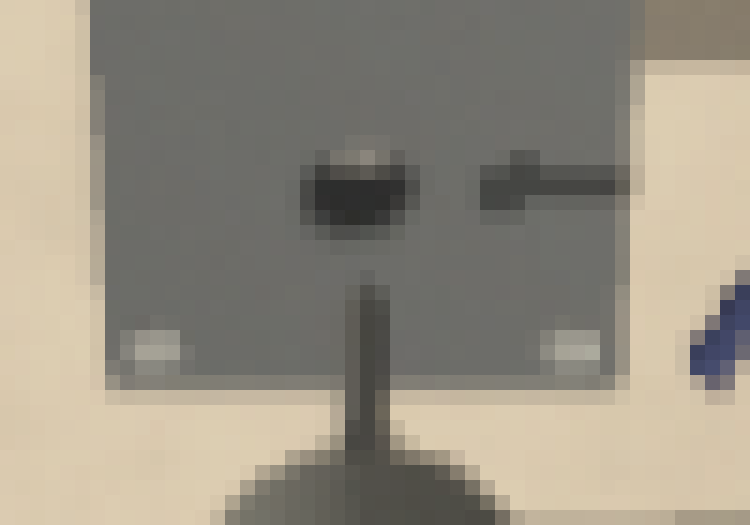

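The oblique view puts the stylus tip (zoom 313,404) about 1 mm in x and under 1 mm in y from the hole's centre (zoom 310,379). The allowance is 2.8 mm, so the box can stay there. Next I'll straighten the tool and move over the knob with the fingers closed.

play_rows(deltas=[[[0,0,0,0,0.1,0,60],[0,0,0,0,0.1,0,30],[0,0,0,0,0.1,0,10],[0,0,0,0,0.1,0,0],[-25,0,0,0,0,0,0],[-15,0,0,0,0,0,0],[0,0,0,0,0,0,0],[0,0,0,0,0,0,0],[0,0,0,0,0,0,0]]])

```text
time_s: 15.25
ee_pos: [0.4743, -0.2237, 0.2169]
eef_rot: [-2.148, 1.569, 2.527]
force: [0.1, 0.2, 0.2]
grip_width: 0.0253
```

```bash
python3 - <<'E'
from h import *
print(pose()[2]['ee_pos'],pose()[2]['grip_width'],pose()[2]['force']); go([.4702,-.346,.20],np.radians(-2.2))
E
```

```text
[ 0.47427469 -0.22369831  0.21693155] 0.025251912288794778 [0.09278983 0.17439972 0.24828303]
shift tool mm [ 16.8   0.5 122.4] rot [ 0.0014 -0.0008  0.0013] in target axes [ 16.9   0.6 122.4]
```

play_rows(deltas=[[[0,0,20,0,0,0,0],[0,0.5,30,0,0,0,0],[0,0,30,0,0,0,0],[0,0,25,0,0,0,0],[0,0,17.4,0,0,0,0],[10,0,0,0,0,0,0],[10,0,0,0,0,0,0],[0,0,0,0,0,0,0],[0,0,0,0,0,0,0]]])

```text
time_s: 16.15
ee_pos: [0.4707, -0.3453, 0.1978]
eef_rot: [-2.326, 1.57, 2.351]
force: [-0.4, -1.0, 0.8]
grip_width: 0.0003
```

```bash
python3 - <<'E'
from h import *
q,R,o=pose();print(q,o['grip_width'],o['force'])
c=cam('wrist','w14.png')
print(proj(c,[.4702,-.346,.178]))
s=cam('scene','s14.png');im=cv2.imread('pics/s14.png')
cv2.imwrite('pics/s14z.png',cv2.resize(im[130:250,290:410],None,fx=4.5,fy=4.5,interpolation=cv2.INTER_CUBIC))
t=cam('top','t14.png')
E
```

```text
[ 0.47071774 -0.34530546  0.19780706] 0.00032434337544641446 [-0.37996564 -0.96420046  0.80181164]
[323.74122649 210.40347423]
```

View pics/w14.png

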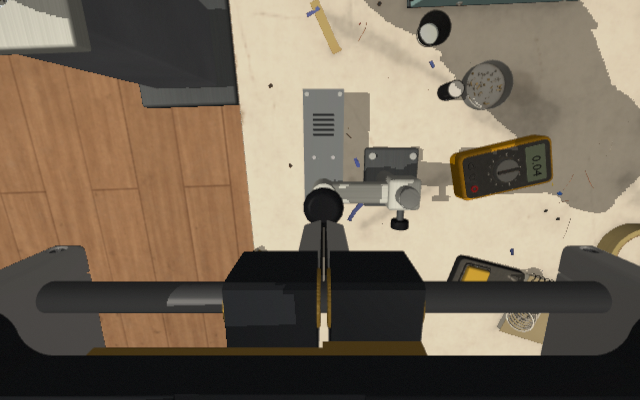

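View pics/s14z.png

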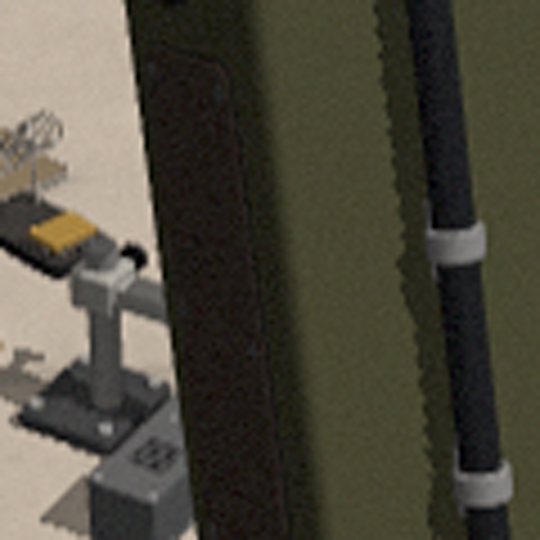

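play_rows(deltas=[[[15,0,0,0,0,0,0],[15,0,0,0,0,0,0],[12,0,0,0,0,0,0],[3,0,0,0,0,0,0],[0,0,0,0,0,0,0],[0,0,0,0,0,0,0]]])

```text
time_s: 16.9
ee_pos: [0.4708, -0.3464, 0.1537]
eef_rot: [0.906, 1.57, -0.702]
force: [-0.4, 0.1, 0.2]
grip_width: 0.0004
```

play_rows(deltas=[[[2,0,0,0,0,0,0],[2,0,0,0,0,0,0],[2,0,0,0,0,0,0],[0,0,0,0,0,0,0],[0,0,0,0,0,0,0]]])

```text
time_s: 17.4
ee_pos: [0.4706, -0.3462, 0.147]
eef_rot: [-2.033, 1.571, 2.642]
force: [-0.3, 0.4, -0.1]
grip_width: 0.001
```

play_rows(deltas=[[[2,0,0,0,0,0,0],[2,0,0,0,0,0,0],[2,0,0,0,0,0,0],[0,0,0,0,0,0,0],[0,0,0,0,0,0,0]]])

```text
time_s: 17.9
ee_pos: [0.4706, -0.3462, 0.1409]
eef_rot: [-2.462, 1.571, 2.214]
force: [-0.2, 0.6, 0.9]
grip_width: 0.0003
```

play_rows(deltas=[[[1,0,0,0,0,0,0],[1,0,0,0,0,0,0],[1,0,0,0,0,0,0],[0,0,0,0,0,0,0],[0,0,0,0,0,0,0]]])

```text
time_s: 18.4
ee_pos: [0.4707, -0.3462, 0.1381]
eef_rot: [1.17, 1.571, -0.438]
force: [0.5, -0.7, 1.1]
grip_width: 0.0006
```

play_rows(deltas=[[[1,0,0,0,0,0,0],[1,0,0,0,0,0,0],[1,0,0,0,0,0,0],[0,0,0,0,0,0,0],[0,0,0,0,0,0,0]]])

```text
time_s: 18.9
ee_pos: [0.4706, -0.3462, 0.135]
eef_rot: [1.084, 1.571, -0.523]
force: [1.0, -0.2, 2.2]
grip_width: 0.0004
```

play_rows(deltas=[[[1,0,0,0,0,0,0],[1,0,0,0,0,0,0],[1,0,0,0,0,0,0],[0,0,0,0,0,0,0],[0,0,0,0,0,0,0]]])

```text
time_s: 19.4
ee_pos: [0.4706, -0.3462, 0.132]
eef_rot: [1.224, 1.571, -0.384]
force: [1.0, 0.0, 3.2]
grip_width: 0.0006
```

play_rows(deltas=[[[1.5,0,0,0,0,0,0],[1.5,0,0,0,0,0,0],[0,0,0,0,0,0,0],[0,0,0,0,0,0,0]]])

```text
time_s: 19.8
ee_pos: [0.4706, -0.3462, 0.129]
eef_rot: [-2.642, 1.571, 2.033]
force: [0.5, -1.0, 2.5]
grip_width: 0.0002
```

play_rows(deltas=[[[1,0,0,0,0,0,0],[1,0,0,0,0,0,0],[0,0,0,0,0,0,0],[0,0,0,0,0,0,0]]])

```text
time_s: 20.2
ee_pos: [0.4706, -0.3462, 0.127]
eef_rot: [-2.502, 1.571, 2.174]
force: [1.1, -0.8, 2.6]
grip_width: 0.0008
```

play_rows(deltas=[[[1,0,0,0,0,0,0],[1,0,0,0,0,0,0],[0,0,0,0,0,0,0],[0,0,0,0,0,0,0]]])

```text
time_s: 20.6
ee_pos: [0.4706, -0.3462, 0.125]
eef_rot: [-2.389, 1.571, 2.286]
force: [1.3, -0.9, 2.6]
grip_width: 0.0007
```

play_rows(deltas=[[[1,0,0,0,0,0,0],[1,0,0,0,0,0,0],[0,0,0,0,0,0,0],[0,0,0,0,0,0,0]]])

```text
time_s: 21.0
ee_pos: [0.4706, -0.3462, 0.123]
eef_rot: [-1.746, 1.571, 2.93]
force: [0.5, 0.4, 3.1]
grip_width: 0.0004
```

```bash
python3 - <<'E'
from h import *
q,R,o=pose();print(q,o['grip_width'],o['force'])
c=cam('wrist','w15.png');im=cv2.imread('pics/w15.png')
a=cv2.resize(im[100:280,250:430],None,fx=3,fy=3)
t=cam('top','t15.png');im=cv2.imread('pics/t15.png')
b=cv2.resize(im[150:240,290:335],(270,540))
cv2.imwrite('pics/m15.png',np.hstack([a,b[:540]]))
E
```

```text
[ 0.4705687  -0.34621324  0.1229748 ] 0.0003814032330872423 [0.54123331 0.38394688 3.11570796]
```

View pics/m15.png

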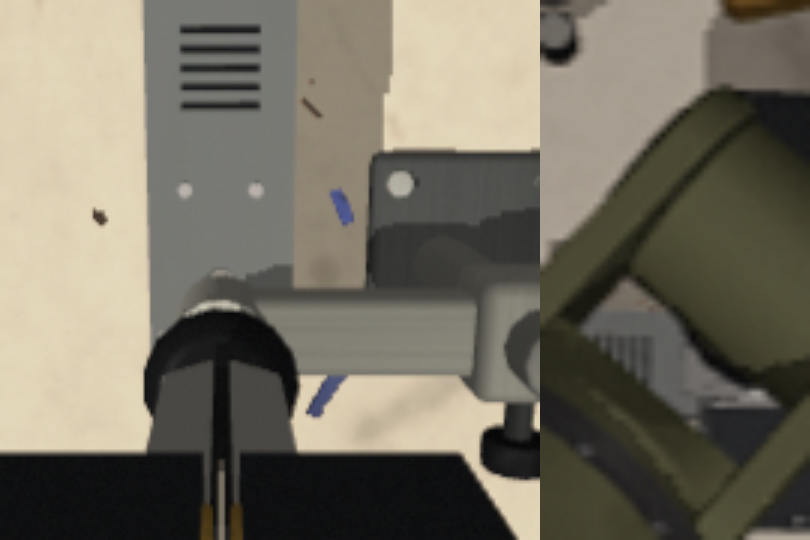

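play_rows(deltas=[[[1,0,0,0,0,0,0],[1,0,0,0,0,0,0],[0,0,0,0,0,0,0],[0,0,0,0,0,0,0]]])

```text
time_s: 21.5
ee_pos: [0.4706, -0.3462, 0.1209]
eef_rot: [-2.035, 1.571, 2.64]
force: [0.7, -0.4, 3.3]
grip_width: 0.0006
```

play_rows(deltas=[[[1,0,0,0,0,0,0],[1,0,0,0,0,0,0],[0,0,0,0,0,0,0],[0,0,0,0,0,0,0]]])

```text
time_s: 21.9
ee_pos: [0.4706, -0.3462, 0.119]
eef_rot: [-1.518, 1.571, -3.125]
force: [0.4, -0.7, 3.0]
grip_width: 0.0005
```

play_rows(deltas=[[[1,0,0,0,0,0,0],[1,0,0,0,0,0,0],[0,0,0,0,0,0,0],[0,0,0,0,0,0,0]]])

```text
time_s: 22.3
ee_pos: [0.4706, -0.3462, 0.117]
eef_rot: [-2.927, 1.571, 1.748]
force: [1.2, -0.2, 3.2]
grip_width: 0.0006
```

play_rows(deltas=[[[1,0,0,0,0,0,0],[1,0,0,0,0,0,0],[0,0,0,0,0,0,0],[0,0,0,0,0,0,0]]])

```text
time_s: 22.7
ee_pos: [0.4706, -0.3462, 0.115]
eef_rot: [-1.188, 1.571, -2.796]
force: [0.6, 0.1, 4.5]
grip_width: 0.0002
```

play_rows(deltas=[[[1,0,0,0,0,0,0],[0,0,0,0,0,0,0],[0,0,0,0,0,0,0],[0,0,0,0,0,0,0]]])

```text
time_s: 23.1
ee_pos: [0.4706, -0.3462, 0.1141]
eef_rot: [0.742, 1.571, -0.866]
force: [1.2, -0.2, 4.9]
grip_width: 0.0003
```

play_rows(deltas=[[[1,0,0,0,0,0,0],[0,0,0,0,0,0,0],[0,0,0,0,0,0,0]]])

```text
time_s: 23.4
ee_pos: [0.4706, -0.3462, 0.1131]
eef_rot: [1.156, 1.571, -0.452]
force: [-0.4, 0.4, 5.5]
grip_width: 0.0002
```

play_rows(deltas=[[[1,0,0,0,0,0,0],[0,0,0,0,0,0,0],[0,0,0,0,0,0,0]]])

```text
time_s: 23.7
ee_pos: [0.4706, -0.3462, 0.1121]
eef_rot: [1.036, 1.571, -0.572]
force: [-0.3, 0.5, 5.4]
grip_width: 0.0003
```

play_rows(deltas=[[[1,0,0,0,0,0,0],[0,0,0,0,0,0,0],[0,0,0,0,0,0,0]]])

```text
time_s: 24.0
ee_pos: [0.4706, -0.3462, 0.1112]
eef_rot: [0.804, 1.571, -0.804]
force: [-0.6, 0.5, 6.1]
grip_width: 0.0006
```

play_rows(deltas=[[[1,0,0,0,0,0,0],[0,0,0,0,0,0,0],[0,0,0,0,0,0,0]]])

```text
time_s: 24.3
ee_pos: [0.4706, -0.3462, 0.1103]
eef_rot: [0.961, 1.571, -0.647]
force: [-0.1, -0.4, 7.0]
grip_width: 0.0003
```

play_rows(deltas=[[[1,0,0,0,0,0,0],[0,0,0,0,0,0,0],[0,0,0,0,0,0,0]]])

```text
time_s: 24.6
ee_pos: [0.4707, -0.3463, 0.1096]
eef_rot: [0.877, 1.57, -0.73]
force: [-1.7, 0.9, 8.4]
grip_width: 0.0004
```

play_rows(deltas=[[[0.5,0,0,0,0,0,0],[0,0,0,0,0,0,0],[0,0,0,0,0,0,0]]])

```text
time_s: 24.9
ee_pos: [0.4707, -0.3463, 0.1094]
eef_rot: [0.878, 1.57, -0.73]
force: [-2.3, 1.6, 12.5]
grip_width: 0.0004
```

play_rows(deltas=[[[0.3,0,0,0,0,0,0],[0,0,0,0,0,0,0],[0,0,0,0,0,0,0],[0,0,0,0,0,0,0],[0,0,0,0,0,0,0]]])

```text
time_s: 25.4
ee_pos: [0.4707, -0.3463, 0.1093]
eef_rot: [0.869, 1.57, -0.739]
force: [-1.9, 3.3, 13.8]
grip_width: 0.0006
```

play_rows(deltas=[[[0,0,0,0,0,0,0],[0,0,0,0,0,0,0],[0,0,0,0,0,0,0],[0,0,0,0,0,0,0],[0,0,0,0,0,0,0]]])

```text
time_s: 25.9
ee_pos: [0.4707, -0.3463, 0.1093]
eef_rot: [0.835, 1.57, -0.772]
force: [-3.6, 2.3, 13.9]
grip_width: 0.0003
```

```bash
python3 - <<'E'
from h import *
q,R,o=pose();print(q,o['force'])
c=cam('wrist','w16.png');im=cv2.imread('pics/w16.png')
cv2.imwrite('pics/w16z.png',cv2.resize(im[60:280,250:450],None,fx=2.7,fy=2.7))
E
```

```text
[ 0.47069132 -0.34632193  0.10927363] [-3.563325    2.27957938 13.89172177]
```

View pics/w16z.png

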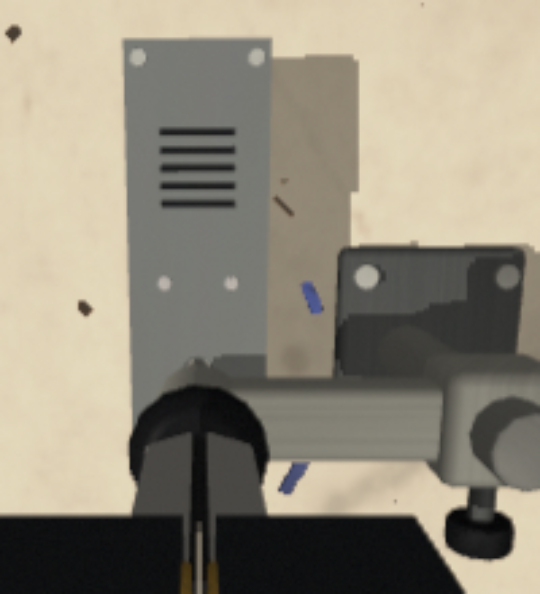

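```bash
python3 -c "
from station import hand_in
print(hand_in())"
```

```text
the job is handed in; nothing more can be done
None
```

I slid the box under the plunger stand, let go of it and pressed the knob down. I handed in at about 26 s with the plunger held down and the button, as far as I can tell, fully pressed. No view shows the button itself, so that rests on the force and travel readings.

**What I did**
- I gripped the grey box across its width near the +y end; the opening read 50 mm.
- I turned it about 23° and slid it roughly 0.16 m along the worktop, without lifting it, until the hole was under the stylus.
- I released it, moved over the knob with closed fingers and pushed down in small steps.

**Last checks**
- **Alignment:** after release, the wrist view put the stylus tip about 1 mm from the hole centre in x and under 1 mm in y. The hole allows 2.8 mm.
- **Entering the hole:** there was no jump in force at the 14 mm of travel where the stylus would have hit the lid.
- **Button:** the force rose from about 3 N to about 8 N over the last 6–7 mm. It then went rigid at about 30 mm of travel, as a bottomed button should.
- **Hold:** the push was steady at about 14 N, with 3–4 N sideways. The wrist view showed the box and stand base still in place; I made no separate check of the other things on the bench.

**What disagreed**
- **Fingertips:** they sit about 36–40 mm short of the reported TCP. My first close, at TCP z = 12 mm, shut above the lid without touching anything. I worked out the offset from two views and regripped.
- **Camera offset:** the fixed cameras and the wrist camera differed by up to 3 mm in y, so I aligned using the wrist camera alone.
- **Top view:** a coarse check from there suggested about 2 mm of error in x with the opposite sign. That is within its pixel size, and I did not act on it.

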